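# Push the green label holder behind the paint shelf lip and hold it pressed home

## Robot

A 7-joint arm with a two-finger parallel gripper is mounted at the origin on the work surface. World frame = base frame: x ahead of the robot, y to its left, z up, the work surface at z = 0. Lengths are in m, angles in rad, forces in N, time in s.
With the tool pointing down it reaches from about 0.425 to 0.925 m from the base axis. Payload 6.8 kg.
Tool frame: the origin (TCP) lies at the very end of the fingers, on their centre line; the grasp point (between the pads) lies 19 mm behind it (hold_point_z is the distance from the TCP to the grasp point, in m); z points along the fingers, y is the direction in which the jaws open and shut (so a half turn about z gives the same grasp; the last joint's range is limited). The gripper opens to 85 mm and grips with 20 to 120 N. Pads are 22 mm wide; open, the fingers measure 114 mm over their backs; the gripper's body (76 mm by 85 mm) begins 54 mm behind the grasp point. The pads swing forward as they close: fully open they stand 13 mm farther back than shut.
Start: joints at [1.231, 0.477, 0.022, 1.555, -0.011, 1.109, -0.083], TCP at [0.155, -0.657, 0.231] pointing down, gripper open.
Joint ranges: [-2.96, 2.96], [-0.34, 2.1], [-1.41, 1.46], [0.24, 2.44], [-1.37, 4.51], [0.17, 1.92], [-2.96, 2.96]. Speed limits (rad/s): [2.39, 2.39, 3.14, 3.14, 3.14, 3.14, 3.14].

## Interface

Orientations are given as a unit quaternion [w, x, y, z].
In Python, from station import get_obs, read_camera, calibration, hand_in, regions_of, hold_point_z gives the robot as it stands.
- The arm moves only by the tool send_rows, never from a script. Its argument "motion" is text: rows parted by semicolons, each of 7 numbers parted by spaces: the shift along the world's x, y, z in cm, then the turn, a rotation vector about the world's x, y, z in degrees, then the closure, from 0 (fully open) to 1 (shut). In form: dx dy dz rx ry rz fingers; .... A call has 1 to 20 rows; each row shifts and turns the pose as measured when the row begins; what a row does not reach is not made up. A row lasts 1/12 s, in which the tool goes at most 41.7 mm and 7.16 degrees, less where a joint would pass 70% of its speed; a pose out of reach is approached as far as the arm can. A call is refused whole if a number of a shift passes 4.17 or a number of a turn 7.16, either way. A call with a gripper value outside its range is refused whole. The fingers move at their own pace and stop on an object; "newtons" is the grip in N (left out, the last holds). Time passes only in rows, so rows that do not move let the fingers close. It gives the time, the measured TCP pose, the force and the opening at its end, in the units of the state.
- get_obs(): the state, without advancing time (a new reading comes with each control period).
- read_camera(name): name is "scene" or "side" or "wrist"; returns the picture (480x640x3 uint8, red, green, blue); there is no depth.
- calibration(name): a dict with "mtx" (3x3 intrinsics, pixels), "k1" (the pictures are not rectified: a ray, as slopes to the right and down, at radius r is drawn at 1 + k1 r^2 times it, then the intrinsics apply), "R" (3x3) and "t" (3): a world point X has camera coordinates R X + t; the wrist camera has in their place "hand_eye" (4x4, takes a point from camera to tool coordinates, whose origin is the TCP and whose axes are the flange's). Camera axes: x right, y down, z forward; pixel columns grow to the right and rows downward; lengths in m; the calibration is good to about 2 mm. A picture is of the moment at which its call begins: read the wrist's pose just before it. calibration takes no time and is no camera call.
- hand_in(): hands the job in, once; it reports no verdict.
Trained networks look in the newest picture that a camera, given by its name, has taken for a name from the list of things; names that differ only in an ending like _2 or _b are one class to them, and where a whole thing is asked for, a point or a joint stands for the part that bears it (a point fixed in the world has none). Each returns a list of dicts, best first, with "conf" (0 to 1); they miss things now and then, are a little off and sometimes report something else, mostly with a low value. They report only what shows in the picture. A call takes as long as a camera call. They do not tell look-alikes from the thing itself.
- regions_of(thing, camera): "region" (480x640 bool, what is visible of it) and "point" ([column, row] in pixels, amid what is visible of it).
The state is a dict: "t": time; "q": joint angles; "joint_vel": joint speeds; "joint_torque": joint torques, N m; "eef_pos": TCP position; "tool_rot": TCP orientation; "contact_force": force on the tool from outside, world axes, zero at the start; "torque": the same for the moment, N m; "gripper_width": opening from 0.0 (shut) to 1.0 (fully open).
Only numpy, scipy, OpenCV 4.12 (cv2) and the standard library are available. Lean on these libraries where they do the work, as an engineer would, in place of code of your own. Each camera call takes 0.05 s, during which the arm holds its last target.

## Task

Take the green label holder off the rim of the grey tub and push it down over the steel front lip of the paint shelf in the bay with the green paint pots, tongue behind the lip and skirt on your side, its left end up against the divider at that bay's left. Push it home so that the springy adhesive pad in its slot is squeezed down on the lip, firmly but without forcing it, and finish while still gripping it and pressing it down (about 8 N): the adhesive needs time to take, so do not let go. Leave the paint pots and the rinsing jar where they stand.

Things in the scene. Friction and masses are not known exactly. Their poses are not given: they have to be found in the camera images.
- shelf: Low white paint shelf, 460 mm wide (y), 188 mm deep, fixed. Origin on the table under the middle of its front lip; x points to the shelf's back (away from the robot), y to its left as seen from the robot. Board top 80 mm above the table. Three bays 140 mm wide, parted by 10 mm plywood dividers that begin right behind the lip and reach 120 mm above the table; back board 147 mm high
- lip (a point): Middle of the top edge of the grey steel front lip, 105 mm above the table; axes as the shelf's. The lip is 3 mm thick (x), runs the full width, rises 25 mm above the board and reaches down to 56 mm above the table
- stop_left (a point): Left bay: the point on the lip's top edge at the bay-side face of the plywood panel bounding this bay on its left; axes as the shelf's. The bay runs 140 mm from here towards the shelf's -y
- stop_middle (a point): The same point for the middle bay
- stop_right (a point): The same point for the right bay
- holder_grip (a point): Green and white label holder, about 60 g: centre of its upright card pocket, a plate 10 mm thick (x), 70 mm wide (y), 45 mm high, to be gripped across its thickness. The holder's x points from its long front skirt to its short rear tongue, y to its left end, z up. It starts straddling the near (-x) wall of the tub, skirt outside
- holder_slot (a point): Middle of the holder's slot, underside of its bridge, 27.5 mm below holder_grip; meets the lip's top edge when home. Axes as the holder's. Bridge: 14 mm deep (x), 5 mm thick. Two legs 70 mm wide and 3.5 mm thick hang from it: the skirt, 40 mm long, at -x, and the tongue, 20 mm long with its tip flared back, at +x. The slot between them is 7 mm wide
- pad_face (a point): Underside of the springy grey adhesive pad in the roof of the slot, 62 by 6 mm. Free, it stands 4 mm below the underside of the bridge; squeezing gives 2.5 N per mm, and at about 10 N it is level and the bridge sits hard on the edge. It springs back when let go
- holder_left (a point): Left end of the holder at the underside of the bridge, 35 mm to the left (+y) of holder_slot; it meets the divider when registered
- tub: Grey open plastic tub, 130 (x) by 170 (y) mm, 75 mm high, walls 4 mm, fixed; origin at the centre of its underside, its near wall at -x
- pots_green_center (a point): Cardboard tray with four green paint pots, 100 (x) by 112 (y) by 71 mm high, standing loose in one of the bays, its front some 70 mm behind the lip; this is its centre, 35 mm above the shelf board
- pots_yellow_center (a point): The same with yellow pots, in another bay
- pots_blue_center (a point): The same with blue pots, in another bay
- rinse_jar_center (a point): Loose glass rinsing jar with white cap, 60 mm across and 85 mm high, on the table left of the shelf; this is its centre, 42 mm up
Not all that is in view belongs to the job. Leave any orange look-alike of the part that bears pots_green_center alone. Of the things that look like the part that bears holder_grip, the largest one is meant.

How it is judged:
By the outcome, as a careful person would: the job done as asked, in the order asked, and still so for the second after the job is handed in, while the arm keeps its last pose, push and grip.
It also fails if it takes over 38 s, if anything falls off the work surface, if the arm or the gripper's body presses on something with over 40 N, if the wrist force passes 120 N, or if a joint passes its speed limit or range.

## Working session

There is one attempt and no reset: what is moved stays moved. The work goes in short steps, Python scripts to look and compute and a tool call to move; the robot and the scene stay as the last step left them, time stands still between calls to the robot, and variables do not carry over. Pictures are saved under pics/ and viewed, and the job is handed in when it is done.

Besides the shell and the picture viewer there is one more tool, called after ">>>" as a command line: name --argument value ..., lists and objects as JSON in quotes. send_rows: Moves the arm, as the interface text tells. Its arguments: {"type":"object","properties":{"motion":{"type":"string"},"newtons":{"type":"number"}},"required":["motion"]}

```bash
ls; mkdir -p pics; python3 - <<'E'
from station import *
import cv2
print(get_obs(), hold_point_z)
for n in ("scene","side","wrist"):
    im=read_camera(n); cv2.imwrite(f"pics/{n}0.png",im[:,:,::-1]); c=calibration(n)
    print(n,{k:(v.tolist() if hasattr(v,'tolist') else v) for k,v in c.items()})
E
```

```text
pics
{'t': 0.0, 'q': array([ 1.23094744,  0.47776408,  0.02235528,  1.55644125, -0.01149499,
        1.10928197, -0.08309943]), 'joint_vel': array([-9.55512912e-04, -8.42732522e-05, -1.04220192e-03, -3.98205073e-04,
        1.34525829e-03, -1.54237825e-03,  2.37246412e-04]), 'joint_torque': array([ 1.53350888e-04, -5.96462202e+01,  1.60814624e+00, -2.81198448e+01,
        1.24701503e-02,  9.52636474e-03, -1.77918182e-06]), 'eef_pos': array([ 0.15487678, -0.6563969 ,  0.23035447]), 'tool_rot': array([-8.66193941e-04,  9.93293059e-01,  1.15620580e-01, -1.72060814e-04]), 'contact_force': array([ 0.13360098,  0.27814305, -0.00893649]), 'torque': array([-0.00739252, -0.04222831,  0.00462995]), 'gripper_width': 1.0032192811229077} 0.0187
scene {'mtx': [[538.7975799056328, 0.0, 318.5675820596293], [0.0, 538.7975799056328, 236.76449224769698], [0.0, 0.0, 1.0]], 'k1': -0.10459803327355353, 'R': [[-0.6562008252851602, 0.7544590643466565, -0.01385630254585026], [0.640736777799723, 0.5474023136360592, -0.53833733717876], [-0.39856851163871826, -0.36213564758396405, -0.8426155198422585]], 't': [0
[... 241 characters left out ...]
0.73922174313084, -0.018425450609174356], [-0.5874491918163155, -0.5195247925856624, -0.6204816169099471], [0.4491010240267845, 0.42853845145030683, -0.7840045062668115]], 't': [-0.36939470782672, 0.4199720876491491, 0.6968311384625056]}
wrist {'mtx': [[418.7589892572513, 0.0, 320.18062148003725], [0.0, 418.7589892572513, 243.76827036061826], [0.0, 0.0, 1.0]], 'k1': -0.06324073576859805, 'hand_eye': [[0.0005186729313424341, -0.9516116123088847, -0.30730289666267907, 0.07773270143501221], [0.9999998579853825, 0.00045592893467763827, 0.00027596742490000663, -0.0001713729256297425], [-0.00012250552385518183, -0.30730299615800927, 0.9516117136441238, -0.14280217138003906], [0.0, 0.0, 0.0, 1.0]]}
```

View pics/scene0.png

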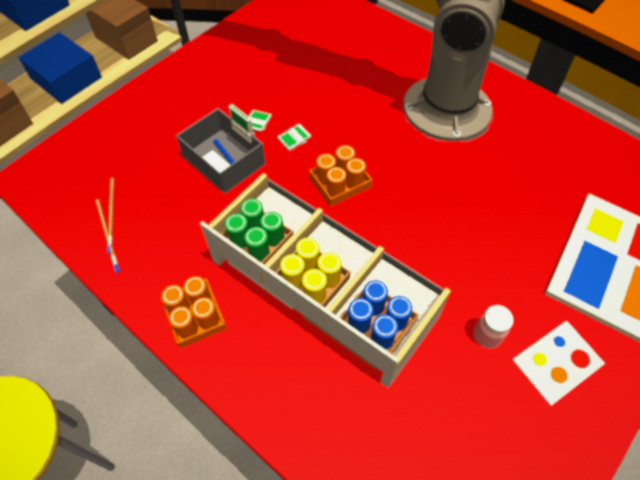

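View pics/side0.png

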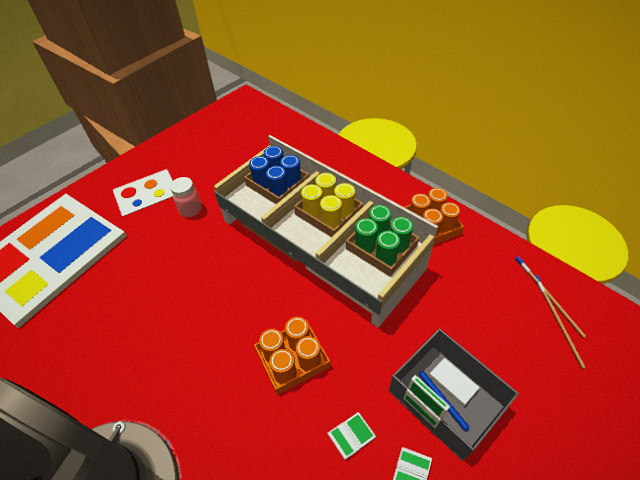

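View pics/wrist0.png

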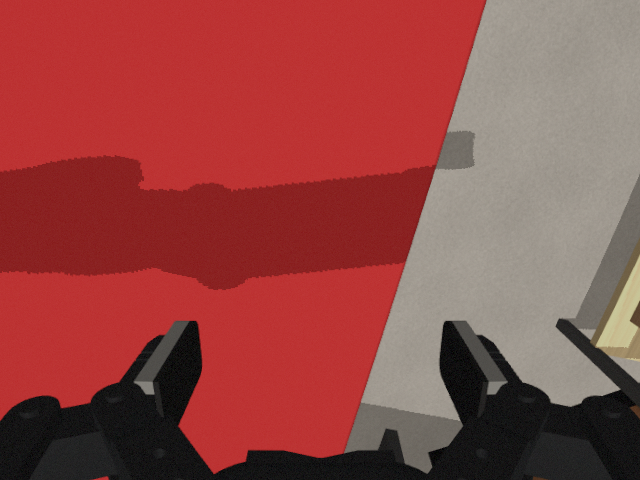

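```bash
cat > h.py <<'E'
import numpy as np, cv2
from station import *
from scipy.spatial.transform import Rotation as Ro
def cam(n,obs=None):
    c=calibration(n); K=np.array(c["mtx"])
    if n=="wrist":
        o=obs or get_obs(); q=o["tool_rot"]; T=np.eye(4); T[:3,:3]=Ro.from_quat([q[1],q[2],q[3],q[0]]).as_matrix(); T[:3,3]=o["eef_pos"]
        W=np.linalg.inv(T@np.array(c["hand_eye"])); R,t=W[:3,:3],W[:3,3]
    else: R,t=np.array(c["R"]),np.array(c["t"])
    return K,c["k1"],R,t
def proj(C,X):
    K,k,R,t=C; X=np.atleast_2d(X); p=X@R.T+t; s=p[:,:2]/p[:,2:]; r2=(s**2).sum(1,keepdims=True); s=s*(1+k*r2)
    return s*[K[0,0],K[1,1]]+K[:2,2]
def ray(C,px):
    K,k,R,t=C; d=(np.array(px,float)-K[:2,2])/[K[0,0],K[1,1]]; s=d.copy()
    for _ in range(30): s=d/(1+k*(s@s))
    v=R.T@np.array([s[0],s[1],1]); return -R.T@t, v/np.linalg.norm(v)
def onz(C,px,z):
    o,v=ray(C,px); return o+v*(z-o[2])/v[2]
def tri(Cs,pxs):
    A=np.zeros((3,3));b=np.zeros(3)
    for C,p in zip(Cs,pxs):
        o,v=ray(C,p); P=np.eye(3)-np.outer(v,v); A+=P;b+=P@o
    return np.linalg.solve(A,b)
def crop(src,x0,y0,x1,y1,s,out):
    im=cv2.imread(src)[y0:y1,x0:x1]; cv2.imwrite(out,cv2.resize(im,None,fx=s,fy=s,interpolation=cv2.INTER_CUBIC))
E
python3 - <<'E'
from h import *
for n in ("scene","side"):
    for th in ("holder_grip","shelf","tub","pots_green_center","rinse_jar_center"):
        r=regions_of(th,n)
        for d in r[:4]:
            ys,xs=np.nonzero(d["region"]); print(n,th,round(d["conf"],2),d["point"],d["region"].sum(),xs.min(),xs.max(),ys.min(),ys.max())
print(get_obs()["t"])
crop("pics/side0.png",200,150,440,330,3.3,"pics/sideA.png")
crop("pics/side0.png",380,320,530,470,4,"pics/sideB.png")
crop("pics/scene0.png",190,160,460,390,2.9,"pics/sceneA.png")
crop("pics/scene0.png",170,90,320,200,5,"pics/sceneB.png")
E
```

```text
scene holder_grip 0.94 [293.1, 136.0] 431 279 308 126 149
scene holder_grip 0.64 [258.0, 116.8] 320 249 270 110 130
scene holder_grip 0.59 [240.0, 121.4] 509 230 253 106 142
scene shelf 0.83 [343.8, 264.3] 14795 201 449 174 387
scene tub 0.69 [220.1, 149.2] 4345 177 264 109 192
scene pots_green_center 0.84 [194.2, 311.3] 3055 162 226 276 347
scene pots_green_center 0.73 [256.3, 229.9] 2730 221 293 198 264
scene pots_green_center 0.72 [340.2, 174.0] 2274 310 370 147 204
scene rinse_jar_center 0.84 [490.7, 326.7] 1190 475 512 305 348
scene rinse_jar_center 0.67 [242.7, 124.7] 424 231 252 107 140
side holder_grip 0.71 [423.9, 403.8] 1202 404 448 375 426
side holder_grip 0.71 [408.7, 465.0] 921 393 431 448 479
side holder_grip 0.57 [350.2, 434.1] 1171 329 374 413 457
side shelf 0.76 [328.1, 232.9] 12628 214 437 135 325
side tub 0.82 [457.9, 391.5] 7588 390 517 330 458
side pots_green_center 0.87 [436.5, 212.9] 1801 405 463 188 244
side pots_green_center 0.65 [385.9, 240.7] 3261 346 419 204 276
side rinse_jar_center 0.69 [322.9, 236.7] 12363 214 435 136 325
side rinse_jar_center 0.68 [184.2, 196.9] 910 171 201 177 216
0.65
```

View pics/sideA.png

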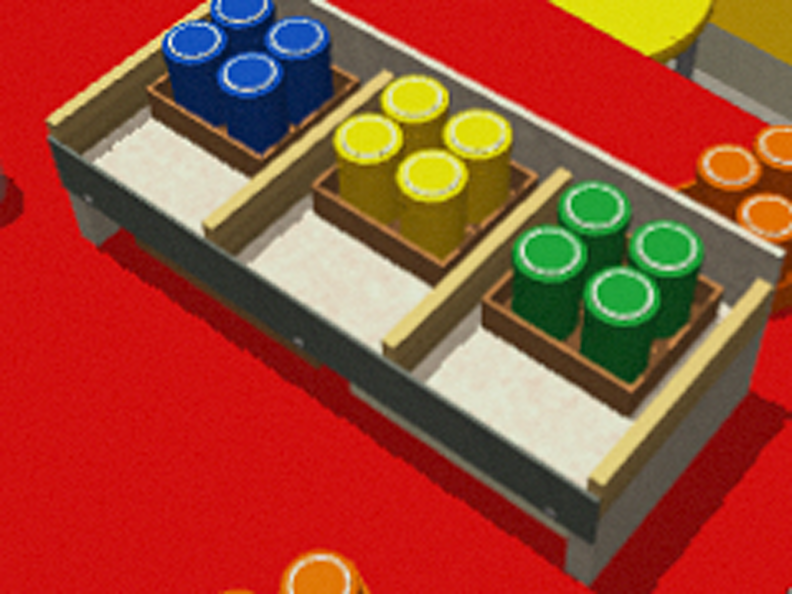

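View pics/sideB.png

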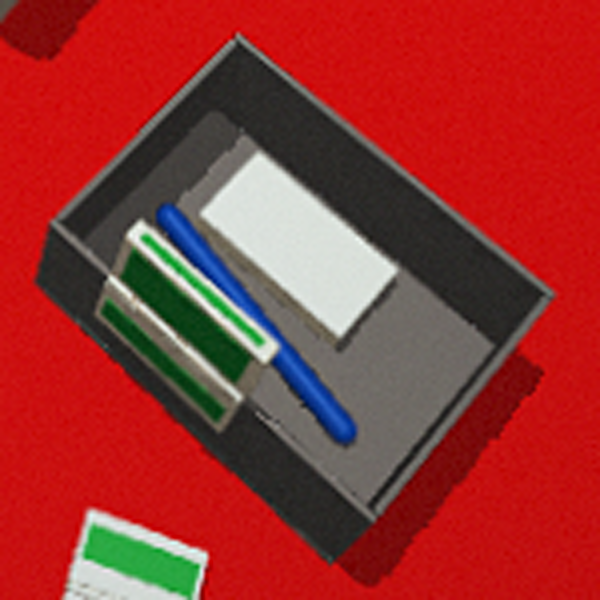

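View pics/sceneA.png

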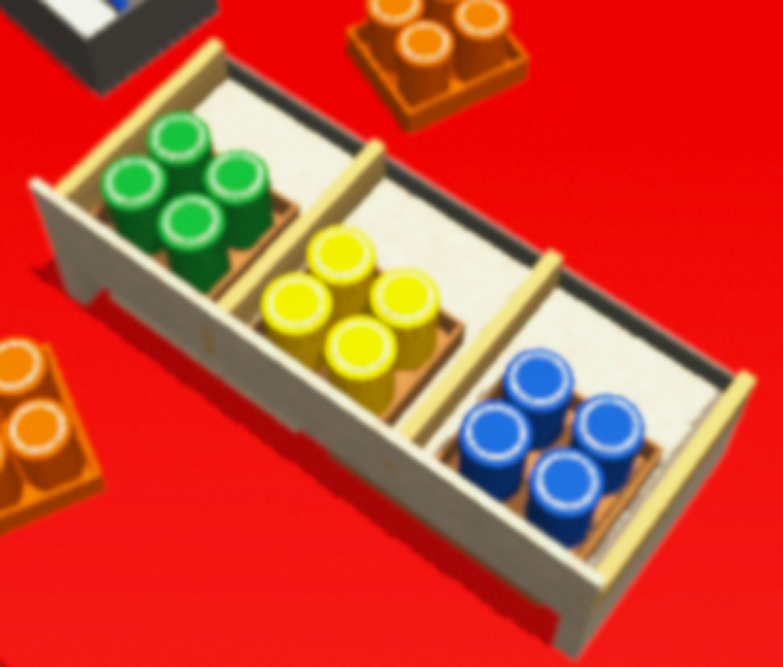

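View pics/sceneB.png

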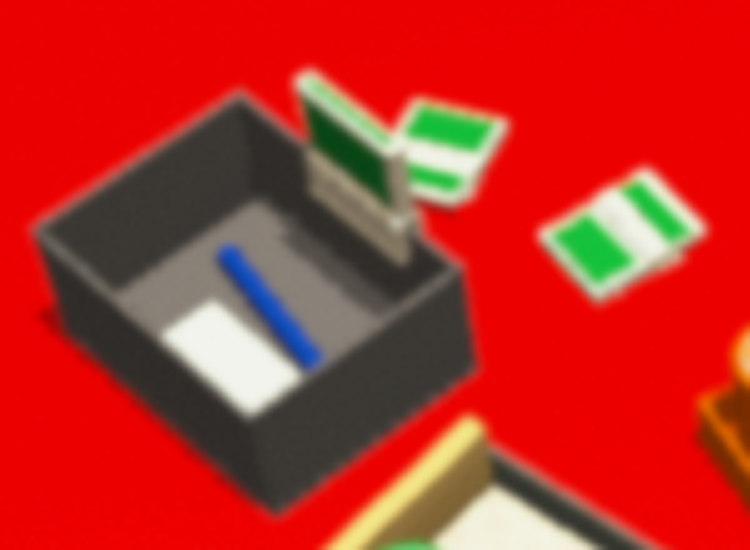

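```bash
python3 - <<'E'
from h import *
from scipy.optimize import least_squares
S,D=cam("scene"),cam("side")
a=lambda p:np.array(p)/3.3+[200,150]
b=lambda p:np.array(p)/2.9+[190,160]
L=[(D,a((603,497)),(0,-.23,.105)),(D,a((50,135)),(0,.23,.105)),(D,a((597,545)),(-.0015,-.23,.056)),(D,a((68,190)),(-.0015,.23,.056)),(D,a((783,252)),(.186,-.23,.147)),
(S,b((35,182)),(.188,-.23,.147)),(S,b((605,582)),(.188,.23,.147)),(S,b((740,390)),(0,.23,.105)),
(D,a((387,347)),(.0015,-.07,.12)),(D,a((207,228)),(.0015,.08,.12)),(D,a((590,485)),(.0015,-.22,.12)),
(S,b((383,148)),(.0015,-.08,.12)),(S,b((560,255)),(.0015,.07,.12))]
def P(x,X):
    c,s=np.cos(x[2]),np.sin(x[2]); X=np.array(X); return np.array([x[0]+c*X[0]-s*X[1],x[1]+s*X[0]+c*X[1],X[2]])
f=lambda x:np.concatenate([proj(C,P(x,X))[0]-p for C,p,X in L])
r=least_squares(f,[.6,0,0],loss="soft_l1"); print(r.x, np.degrees(r.x[2])); print(r.fun.reshape(-1,2).round(1))
print("stop_right",P(r.x,(0,-.08,.105)),"holder target",P(r.x,(0,-.115,.105)))
# tub
a2=lambda p:np.array(p)/4+[380,320]; b2=lambda p:np.array(p)/5+[170,90]
for p in [(55,222),(238,37),(550,293),(373,518)]: print("tub side",onz(D,a2(p),.075))
for p in [(240,93),(462,265),(275,415 ),(35,232)]: print("tub scene",onz(S,b2(p),.075))
# holder top corners
print(tri([D,S],[a2((132,224)),b2((300,75))]),tri([D,S],[a2((270,358)),b2((408,152))]))
for z in (.12,.125,.13): print(z,onz(D,a2((132,224)),z),onz(D,a2((270,358)),z))
E
```

```text
[0.52732853 0.09034939 0.05611393] 3.215091301767648
[[-0.5  1.4]
 [-0.3  1.1]
 [-1.1  0.5]
 [-1.6 -0.4]
 [ 0.9  0.1]
 [-5.   1.4]
 [-4.6  2.1]
 [ 2.  -0.9]
 [-1.4 -1.8]
 [-1.5 -1.3]
 [ 0.  -2.7]
 [-5.6 -3. ]
 [-5.8 -1.9]]
stop_right [0.53181529 0.01047531 0.105     ] holder target [ 0.53377824 -0.0244696   0.105     ]
tub side [ 0.45448021 -0.23488378  0.075     ]
tub side [ 0.57997063 -0.24431055  0.075     ]
tub side [ 0.56698853 -0.40977615  0.075     ]
tub side [ 0.44108484 -0.4008288   0.075     ]
tub scene [ 0.43938042 -0.39599509  0.075     ]
tub scene [ 0.45054796 -0.23075552  0.075     ]
tub scene [ 0.56998039 -0.23211796  0.075     ]
tub scene [ 0.56668302 -0.40343716  0.075     ]
[ 0.45573988 -0.28579949  0.16369184] [ 0.43967977 -0.31485334  0.09325421]
0.12 [ 0.4574348  -0.26587469  0.12      ] [ 0.44911856 -0.33710888  0.12      ]
0.125 [ 0.4554131  -0.26651889  0.125     ] [ 0.44715801 -0.33722936  0.125     ]
0.13 [ 0.45339141 -0.26716308  0.13      ] [ 0.44519745 -0.33734985  0.13      ]
```

>>> send_rows --motion "2.4 2.9 0 0 0 6 0;2.4 2.9 0 0 0 6 0;2.4 2.9 0 0 0 6 0;2.4 2.9 0 0 0 6 0;2.4 2.9 0 0 0 6 0;2.4 2.9 0 0 0 6 0;2.4 2.9 0 0 0 6 0;2.4 2.9 0 0 0 6 0;2.4 2.9 0 0 0 6 0;2.4 2.9 0 0 0 6 0;2.4 2.9 0 0 0 6 0;2.4 2.9 0 0 0 6 0" --newtons 60

```text
t: 1.65
eef_pos: [0.4422, -0.3006, 0.2335]
tool_rot: [0.007, 0.723, 0.691, -0.001]
contact_force: [0.4, -0.7, 0.2]
gripper_width: 1.001
```

```bash
python3 - <<'E'
from h import *
for i in range(1):
    o=get_obs(); im=read_camera("wrist"); cv2.imwrite("pics/w1.png",im[:,:,::-1]); np.save("o1.npy",o,allow_pickle=True)
print(o["eef_pos"],o["tool_rot"],o["joint_vel"])
C=cam("wrist",o)
for z in (.079,.1065,.129): print(z,proj(C,[.447,-.30,z]))
E
```

```text
[ 0.4421737  -0.30062088  0.23353914] [ 0.00667633  0.7225356   0.69129999 -0.00143434] [-0.51503699  0.08907957 -0.44651997 -0.08438482  0.16464568  0.03529729
  0.29389799]
0.079 [[326.47161984 217.80030607]]
0.1065 [[327.36283907 228.44272423]]
0.129 [[328.22514137 238.74776593]]
```

View pics/w1.png

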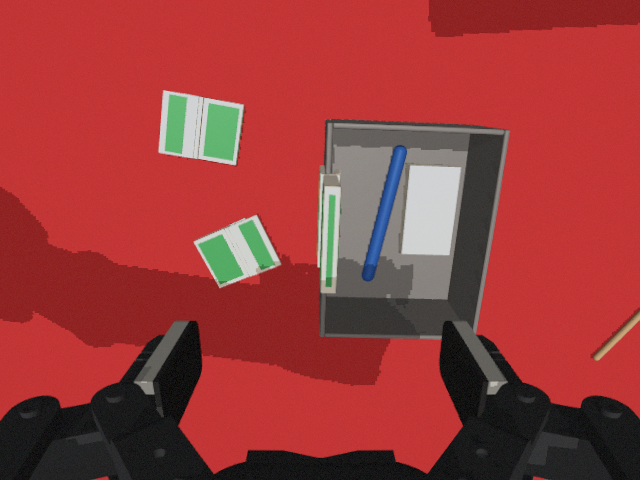

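```bash
python3 - <<'E'
from h import *
o=get_obs(); im=read_camera("wrist"); cv2.imwrite("pics/w2.png",im[:,:,::-1]); np.save("o2.npy",o,allow_pickle=True)
print(o["eef_pos"],o["tool_rot"],abs(o["joint_vel"]).max())
crop("pics/w2.png",290,100,390,350,3,"pics/w2a.png")
im=cv2.imread("pics/w2.png")[110:350,300:400]; cv2.imwrite("pics/w2a.png",cv2.resize(im,None,fx=5,fy=2.5,interpolation=cv2.INTER_CUBIC))
E
```

```text
[ 0.44823264 -0.29255013  0.23409597] [0.00686656 0.71659432 0.69745488 0.00145343] 0.053254964772309336
```

View pics/w2a.png

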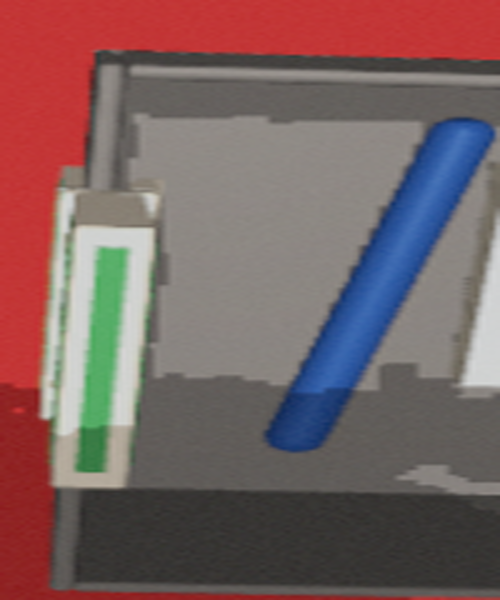

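```bash
python3 - <<'E'
from h import *
o=np.load("o2.npy",allow_pickle=True).item(); C=cam("wrist",o)
f=lambda p:(300+p[0]/5,110+p[1]/2.5)
for z in (.125,.129,.132):
    P=np.array([onz(C,f(p),z) for p in [(75,228),(155,228),(52,487),(130,487)]])
    fm,nm=(P[0]+P[1])/2,(P[2]+P[3])/2; d=nm-fm
    print(z,P[:,:2].round(4).tolist(),"centre",P.mean(0),"len",np.linalg.norm(d),"thick",np.linalg.norm(P[1]-P[0]),"yaw",np.degrees(np.arctan2(-d[0],d[1])))
t=[onz(C,f(p),.075) for p in [(105,55),(62,588)]]; d=t[1]-t[0]; print(t,np.degrees(np.arctan2(-d[0],d[1])),np.linalg.norm(d))
print(Ro.from_quat(o["tool_rot"][[1,2,3,0]]).as_matrix().round(3))
E
```

```text
0.125 [[0.446, -0.2686], [0.4558, -0.2689], [0.4408, -0.3386], [0.4512, -0.339]] centre [ 0.44845442 -0.303768    0.125     ] len 0.07026187030045163 thick 0.009794199231901625 yaw 175.99910950628984
0.129 [[0.446, -0.2677], [0.4557, -0.268], [0.4409, -0.3366], [0.4511, -0.337]] centre [ 0.44844298 -0.30232066  0.129     ] len 0.0691434660702101 thick 0.00963829854485831 yaw 175.99910950628987
0.132 [[0.4461, -0.267], [0.4556, -0.2673], [0.441, -0.3351], [0.4511, -0.3355]] centre [ 0.4484344  -0.30123515  0.132     ] len 0.068304662897529 thick 0.009521373029575866 yaw 175.99910950628987
[array([ 0.45134953, -0.23037992,  0.075     ]), array([ 0.43981858, -0.40083413,  0.075     ])] 176.12992988544417 0.17084378698449207
[[ 0.027  1.     0.012]
 [ 1.    -0.027 -0.008]
 [-0.007  0.012 -1.   ]]
```

>>> send_rows --motion "0 -0.5 0 0.5 0.7 -2.4 0;0 -0.5 -2.5 0 0 0 0;0 0 -3 0 0 0 0;0 0 -3 0 0 0 0;0 0 -2 0 0 0 0;0 0 0 0 0 0 0;0 0 0 0 0 0 0"

```text
t: 2.33
eef_pos: [0.4486, -0.3066, 0.1287]
tool_rot: [0.003, 0.734, 0.679, -0.0]
contact_force: [0.1, -0.9, 0.3]
gripper_width: 1.001
```

```bash
cat > st.py <<'E'
from h import *
o=get_obs(); R=Ro.from_quat(o["tool_rot"][[1,2,3,0]]).as_matrix()
print("t",round(o["t"],2),"p",(o["eef_pos"]*1000).round(2),"yaw_y",np.degrees(np.arctan2(R[1,1],R[0,1])).round(2),"z",np.degrees(R[:2,2]).round(2),"F",o["contact_force"].round(2),"M",o["torque"].round(2),"w",round(o["gripper_width"],3),"v",abs(o["joint_vel"]).max().round(3))
E
python3 st.py
```

```text
t 2.33 p [ 448.63 -306.62  128.7 ] yaw_y -4.53 z [ 0.22 -0.29] F [ 0.13 -0.9   0.26] M [ 0.02 -0.01 -0.04] w 1.001 v 0.024
```

>>> send_rows --motion "0 0.4 -0.9 0.3 0.2 0.5 0;0 0 -2 0 0 0 0;0 0 -0.9 0 0 0 0;0 0 0 0 0 0 0;0 0 0 0 0 0 0"

```text
t: 2.75
eef_pos: [0.4515, -0.3046, 0.0941]
tool_rot: [0.004, 0.732, 0.682, 0.001]
contact_force: [0.1, -0.0, 0.6]
gripper_width: 0.999
```

```bash
python3 st.py; python3 - <<'E'
from h import *
cv2.imwrite("pics/w3.png",read_camera("wrist")[:,:,::-1])
E
```

```text
t 2.75 p [ 451.49 -304.6    94.13] yaw_y -4.07 z [ 0.38 -0.21] F [ 0.11 -0.02  0.6 ] M [ 0.02 -0.06 -0.04] w 0.999 v 0.006
```

View pics/w3.png

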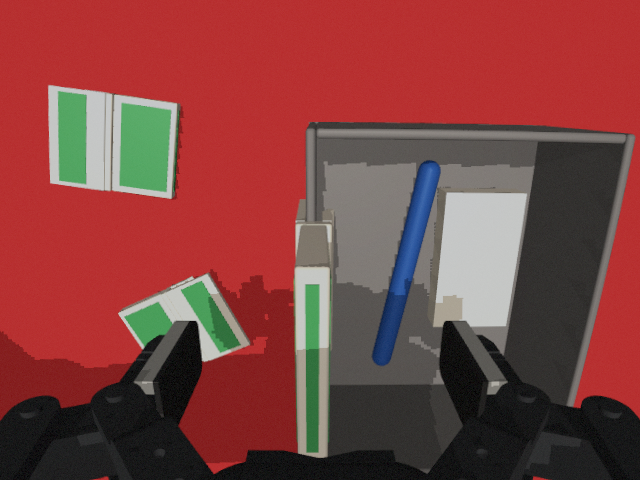

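>>> send_rows --motion "-0.3 0.2 -0.5 0.2 0.4 0 0;0 0 0 0 0 0 0;0 0 0 0 0 0 0"

```text
t: 3.05
eef_pos: [0.4497, -0.3032, 0.0913]
tool_rot: [0.002, 0.732, 0.681, 0.0]
contact_force: [-0.6, 0.2, -0.7]
gripper_width: 1.002
```

```bash
python3 st.py
```

```text
t 3.05 p [ 449.69 -303.23   91.28] yaw_y -4.08 z [ 0.14 -0.13] F [-0.62  0.21 -0.73] M [-0.04 -0.06 -0.  ] w 1.002 v 0.008
```

>>> send_rows --motion "-0.2 0.1 -0.3 0.1 0.1 0 0;0 0 0 0 0 0 0.5;0 0 0 0 0 0 0.8;0 0 0 0 0 0 1;0 0 0 0 0 0 1;0 0 0 0 0 0 1;0 0 0 0 0 0 1;0 0 0 0 0 0 1;0 0 0 0 0 0 1" --newtons 60

```text
t: 3.8
eef_pos: [0.448, -0.3025, 0.089]
tool_rot: [0.001, 0.732, 0.681, 0.0]
contact_force: [0.4, -0.2, -0.1]
gripper_width: 0.106
```

```bash
python3 st.py; python3 - <<'E'
from h import *
cv2.imwrite("pics/w4.png",read_camera("wrist")[:,:,::-1])
E
```

```text
t 3.8 p [ 447.96 -302.47   89.04] yaw_y -4.09 z [ 0.1  -0.07] F [ 0.37 -0.19 -0.09] M [0.01 0.05 0.01] w 0.106 v 0.002
```

View pics/w4.png

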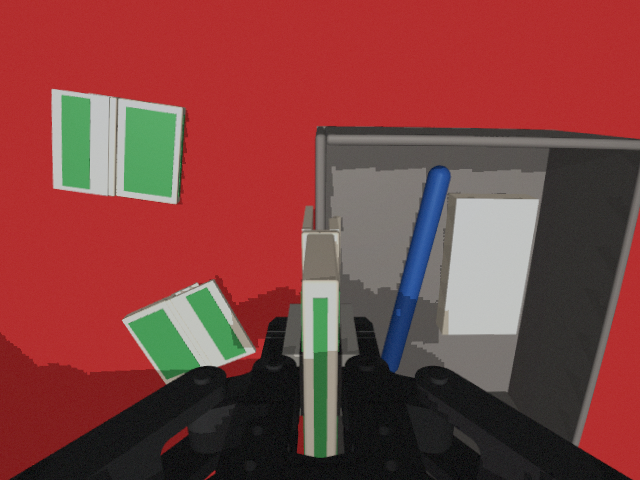

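>>> send_rows --motion "0 0 0.6 0 0 0 1;0 0 1.5 0 0 0 1;0 0 3 0 0 0 1;0 0 3.5 0 0 0 1;0 1 3.5 0 0 1.5 1;0 2.5 3 0 0 1.5 1;0.4 3.5 1 0 0 1.5 1;0.4 3.8 0 0 0 1.5 1;0.5 3.8 0 0 0 1 1;0.5 3.8 0 0 0 0 1;0.5 3.8 0 0 0 0 1;0.5 2.5 0 0 0 0 1;0 1 0 0 0 0 1;0 0 0 0 0 0 1;0 0 0 0 0 0 1"

```text
t: 5.1
eef_pos: [0.4719, -0.0327, 0.2645]
tool_rot: [0.004, 0.688, 0.726, 0.002]
contact_force: [0.1, -0.4, -1.6]
gripper_width: 0.102
```

```bash
python3 st.py; python3 - <<'E'
from h import *
o=get_obs();cv2.imwrite("pics/w5.png",read_camera("wrist")[:,:,::-1]);np.save("o5.npy",o,allow_pickle=True)
cv2.imwrite("pics/s5.png",read_camera("side")[:,:,::-1])
E
```

```text
t 5.1 p [471.88 -32.74 264.52] yaw_y 3.13 z [ 0.46 -0.2 ] F [ 0.1  -0.44 -1.57] M [-0.04  0.06 -0.01] w 0.102 v 0.017
```

View pics/w5.png

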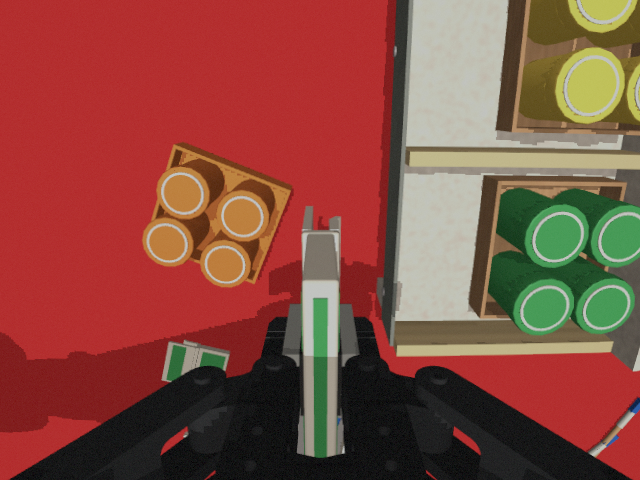

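View pics/s5.png

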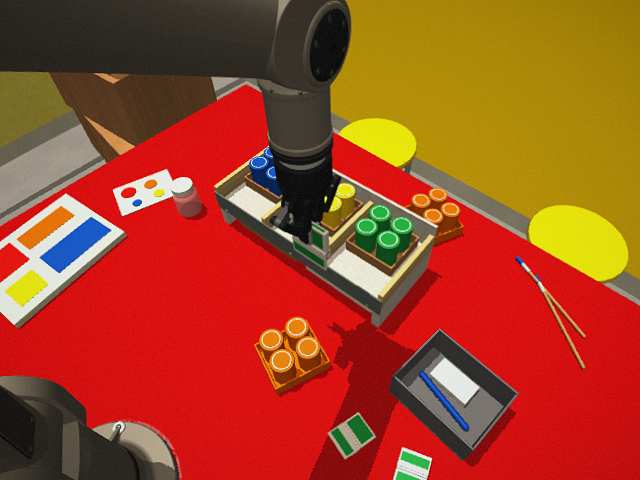

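```bash
python3 - <<'E'
from h import *
im=cv2.imread("pics/w5.png")[120:360,370:450]; cv2.imwrite("pics/w5a.png",cv2.resize(im,None,fx=8,fy=2.4,interpolation=cv2.INTER_CUBIC))
im=cv2.imread("pics/w5.png")[130:190,370:450]; cv2.imwrite("pics/w5b.png",cv2.resize(im,None,fx=8,fy=8,interpolation=cv2.INTER_CUBIC))
E
```

```text
(no output)
```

View pics/w5a.png

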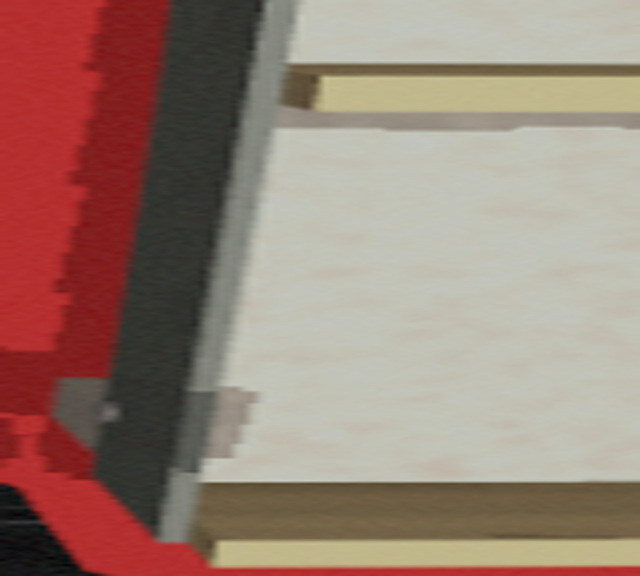

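View pics/w5b.png

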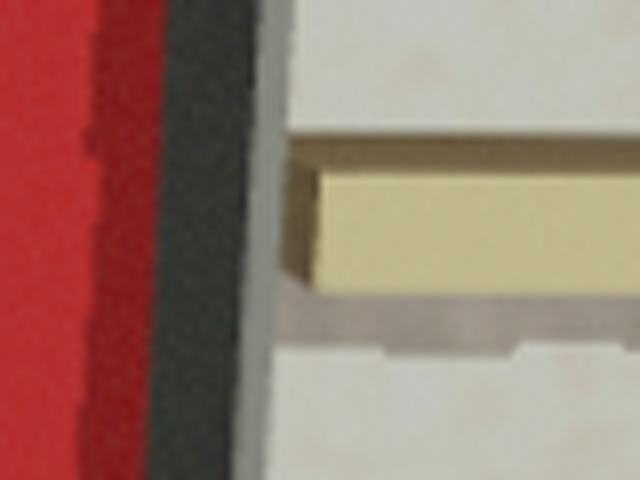

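```bash
python3 - <<'E'
from h import *
o=np.load("o5.npy",allow_pickle=True).item(); C=cam("wrist",o)
f=lambda p:(370+p[0]/8,120+p[1]/2.4); g=lambda p:(370+p[0]/8,130+p[1]/8)
pts=[]
for l,r,y in [(265,297,0),(246,274,110),(222,250,230),(197,230,350),(163,198,530)]:
    a,b=onz(C,f((l,y)),.105),onz(C,f((r,y)),.105); pts.append((a+b)/2); print(a.round(4),b.round(4))
pts=np.array(pts); k=np.polyfit(pts[:,1],pts[:,0],1); print("yaw",np.degrees(-np.arctan(k[0])), "x at y=-.025",np.polyval(k,-.025))
for p in [(318,172),(312,292)]: print("div",onz(C,g(p),.12))
print("right panel bay face top",onz(C,f((215,541)),.12))
E
```

```text
[0.526  0.0416 0.105 ] [0.5288 0.0418 0.105 ]
[0.5278 0.0097 0.105 ] [0.5304 0.0099 0.105 ]
[ 0.5297 -0.0273  0.105 ] [ 0.5324 -0.0272  0.105 ]
[ 0.5318 -0.0672  0.105 ] [ 0.535 -0.067  0.105]
[ 0.5358 -0.1335  0.105 ] [ 0.5395 -0.1334  0.105 ]
yaw 3.3436740160665326 x at y=-.025 0.5311316441436229
div [0.52980061 0.02152085 0.12      ]
div [0.53046325 0.01140862 0.12      ]
right panel bay face top [ 0.53796199 -0.12848809  0.12      ]
```

```bash
python3 - <<'E'
from h import *
im=cv2.imread("pics/w5.png")[195:300,280:360]; cv2.imwrite("pics/w5c.png",cv2.resize(im,None,fx=7,fy=5.6,interpolation=cv2.INTER_CUBIC))
E
```

```text
(no output)
```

View pics/w5c.png

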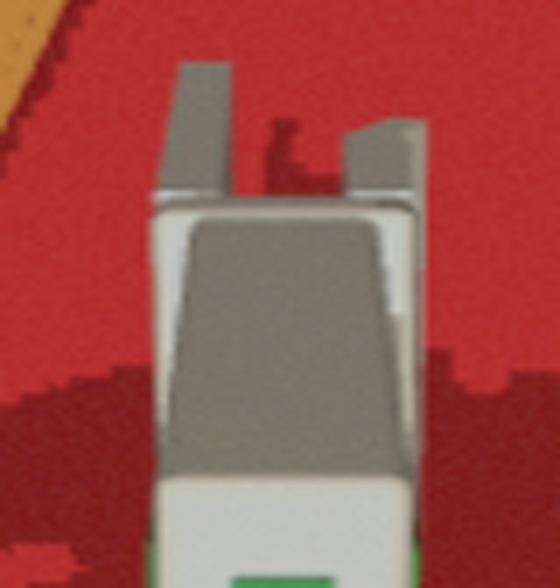

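```bash
python3 - <<'E'
from h import *
o=np.load("o5.npy",allow_pickle=True).item(); C=cam("wrist",o); T=o["eef_pos"]
R=Ro.from_quat(o["tool_rot"][[1,2,3,0]]).as_matrix()
f=lambda p:(280+p[0]/7,195+p[1]/5.6)
def show(n,p,dz):
    w=onz(C,f(p),T[2]+dz); print(n,((w-T)@R*1000).round(2))
show("top L",(160,480),.040);show("top R",(410,480),.040)
show("bridgetop L",(153,212),-.005);show("bridgetop R",(417,212),-.005)
show("skirt tip L",(180,62),-.050);show("skirt tip R",(233,62),-.050)
show("tongue tip outer",(427,122),-.030);show("tongue in",(344,135),-.030)
show("skirt root inner",(231,195),-.010);show("tongue root inner",(343,195),-.010)
E
```

```text
top L [ 35.25  -5.57 -40.18]
top R [ 35.23   3.91 -40.11]
bridgetop L [35.24 -7.71  4.8 ]
bridgetop R [35.22  6.15  4.91]
skirt tip L [35.12 -7.79 49.8 ]
skirt tip R [35.11 -4.23 49.83]
tongue tip outer [34.97  7.86 29.93]
tongue in [33.96  2.82 29.89]
skirt root inner [34.96 -3.7   9.84]
tongue root inner [34.95  2.36  9.88]
```

>>> send_rows --motion "1.5 0 0 0.2 0.45 0.2 1;2 0 0 0 0 0 1;2 0 -2 0 0 0 1;0.5 0 -2.5 0 0 0 1;0 0 -2.5 0 0 0 1;0 0 -1.3 0 0 0 1;0 0 0 0 0 0 1;0 0 0 0 0 0 1"

```text
t: 5.87
eef_pos: [0.5343, -0.0508, 0.1776]
tool_rot: [0.002, 0.696, 0.718, -0.003]
contact_force: [0.7, -0.8, 0.6]
gripper_width: 0.114
```

```bash
python3 st.py
```

```text
t 5.87 p [534.3  -50.77 177.56] yaw_y 1.81 z [-0.07 -0.35] F [ 0.73 -0.85  0.56] M [ 0.02 -0.02  0.02] w 0.114 v 0.023
```

>>> send_rows --motion "-0.1 1.6 0 0.35 0 1.5 1;0 0.2 -0.2 0 0 0 1;0 0 0 0 0 0 1;0 0 0 0 0 0 1"

```text
t: 6.2
eef_pos: [0.5343, -0.034, 0.1782]
tool_rot: [0.001, 0.687, 0.726, 0.0]
contact_force: [-0.3, -0.1, -1.1]
gripper_width: 0.11
```

```bash
python3 st.py; python3 - <<'E'
from h import *
o=get_obs();cv2.imwrite("pics/w6.png",read_camera("wrist")[:,:,::-1]);np.save("o6.npy",o,allow_pickle=True)
cv2.imwrite("pics/s6.png",read_camera("side")[:,:,::-1])
crop("pics/s6.png",240,180,440,330,4,"pics/s6a.png")
E
```

```text
t 6.2 p [534.34 -34.01 178.25] yaw_y 3.18 z [ 0.13 -0.05] F [-0.31 -0.08 -1.12] M [ 0.   -0.02 -0.01] w 0.11 v 0.011
```

View pics/w6.png

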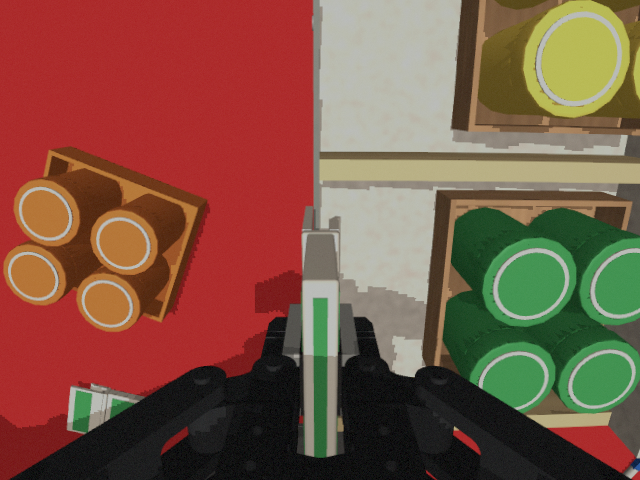

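View pics/s6a.png

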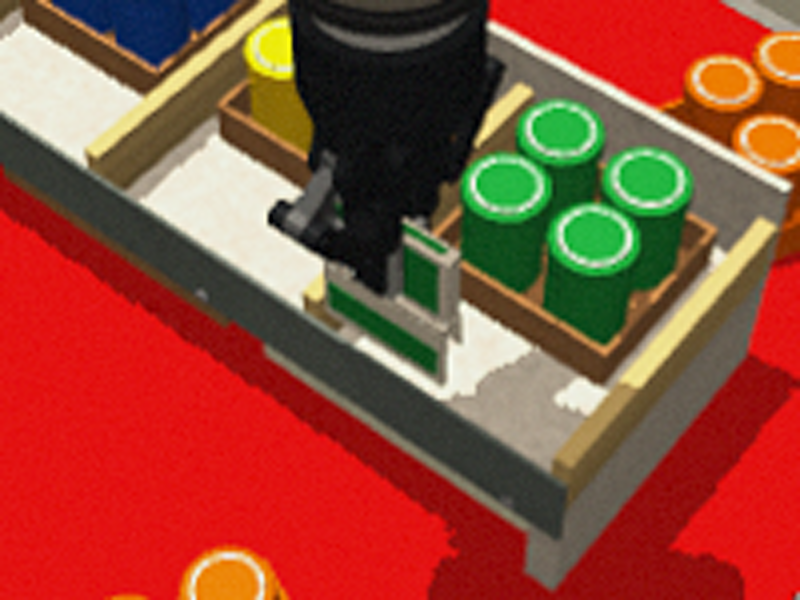

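```bash
python3 - <<'E'
from h import *
im=cv2.imread("pics/w6.png")[100:260,290:350]; cv2.imwrite("pics/w6a.png",cv2.resize(im,None,fx=10,fy=3.7,interpolation=cv2.INTER_CUBIC))
E
```

```text
(no output)
```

View pics/w6a.png

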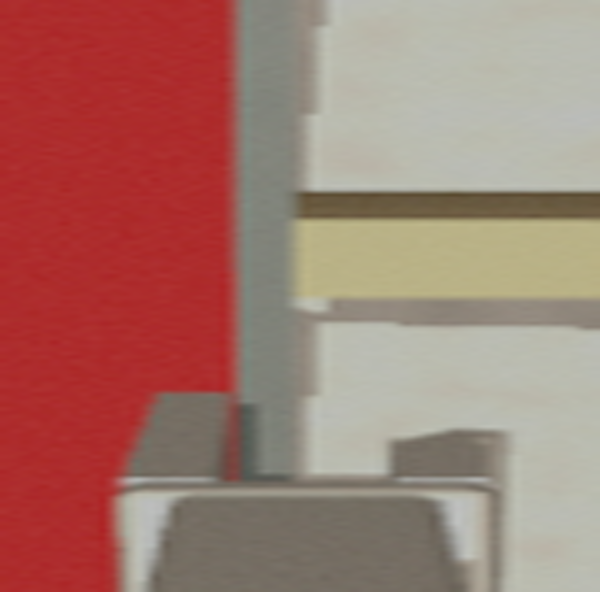

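```bash
python3 - <<'E'
from h import *
o=np.load("o6.npy",allow_pickle=True).item(); C=cam("wrist",o); T=o["eef_pos"]
R=Ro.from_quat(o["tool_rot"][[1,2,3,0]]).as_matrix()
f=lambda p:(290+p[0]/10,100+p[1]/3.7)
def show(n,p,z):
    w=onz(C,f(p),z); print(n,w.round(4),((w-T)@R*1000).round(2))
for y in (20,200,380): show("lipF",(237.5,y),.105);show("lipB",(297,y),.105)
show("div",(297,218),.12);show("div bay",(295,298),.12)
z=T[2]
show("bridgetop L",(118,490),z-.005);show("bridgetop R",(498,490),z-.005)
show("skirt tip",(152,393),z-.05);show("skirt tip R",(232,393),z-.05)
show("skirt root inner",(220,480),z-.010);show("tongue root inner",(397,480),z-.010)
show("tongue tip in",(390,442),z-.03)
E
```

```text
lipF [0.5258 0.0462 0.105 ] [80.62 -4.19 73.15]
lipB [0.5288 0.0464 0.105 ] [80.62 -1.26 73.16]
lipF [0.5271 0.0225 0.105 ] [56.89 -4.28 73.18]
lipB [0.5301 0.0226 0.105 ] [56.89 -1.26 73.19]
lipF [ 0.5284 -0.0027  0.105 ] [31.64 -4.38 73.2 ]
lipB [ 0.5315 -0.0026  0.105 ] [31.64 -1.25 73.21]
div [0.5301 0.0219 0.12  ] [56.12 -1.24 58.19]
div bay [0.5306 0.0116 0.12  ] [45.8  -1.33 58.2 ]
bridgetop L [0.5247 0.0009 0.1732] [35.37 -7.74  4.95]
bridgetop R [0.5386 0.0016 0.1732] [35.37  6.23  4.98]
skirt tip [5.245e-01 5.000e-04 1.282e-01] [35.02 -8.04 49.95]
skirt tip R [0.5282 0.0007 0.1282] [35.02 -4.28 49.96]
skirt root inner [0.5283 0.0007 0.1682] [34.97 -4.09  9.96]
tongue root inner [0.535  0.001  0.1682] [34.97  2.63  9.97]
tongue tip in [ 5.353e-01 -1.000e-04  1.482e-01] [33.79  2.77 29.97]
```

>>> send_rows --motion "-0.2 0 -0.6 0 0.1 0.1 1;-0.1 0.1 -0.6 0 0 0 1;0 0 0 0 0 0 1;0 0 0 0 0 0 1"

```text
t: 6.63
eef_pos: [0.5312, -0.034, 0.1657]
tool_rot: [0.001, 0.687, 0.727, -0.0]
contact_force: [-0.1, -1.5, -0.3]
gripper_width: 0.104
```

```bash
python3 st.py
```

```text
t 6.63 p [531.23 -33.96 165.65] yaw_y 3.22 z [ 0.09 -0.12] F [-0.08 -1.48 -0.3 ] M [0.02 0.01 0.02] w 0.104 v 0.015
```

>>> send_rows --motion "0.1 0 -0.6 0.1 0.1 0 1;0 0 -0.6 0 0 0 1;0 0 0 0 0 0 1"

```text
t: 6.88
eef_pos: [0.5322, -0.0341, 0.1523]
tool_rot: [-0.0, 0.687, 0.727, -0.0]
contact_force: [-0.6, -0.2, -0.3]
gripper_width: 0.118
```

```bash
python3 st.py; python3 - <<'E'
from h import *
o=get_obs();cv2.imwrite("pics/w7.png",read_camera("wrist")[:,:,::-1]);np.save("o7.npy",o,allow_pickle=True)
im=cv2.imread("pics/w7.png")[100:260,290:350]; cv2.imwrite("pics/w7a.png",cv2.resize(im,None,fx=10,fy=3.7,interpolation=cv2.INTER_CUBIC))
E
```

```text
t 6.88 p [532.22 -34.13 152.33] yaw_y 3.2 z [-0.03 -0.01] F [-0.65 -0.21 -0.31] M [-0.01  0.05  0.02] w 0.118 v 0.012
```

View pics/w7a.png

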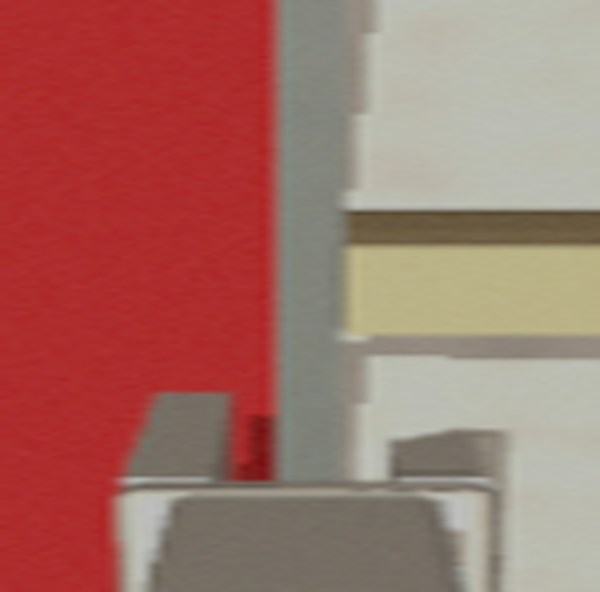

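>>> send_rows --motion "0 0 -0.6 0 0 0 1;0 0 -0.6 0 0 0 1;0 0 -0.6 0 0 0 1;0 0 -0.5 0 0 0 1;0 0 0 0 0 0 1"

```text
t: 7.35
eef_pos: [0.5325, -0.0341, 0.1272]
tool_rot: [-0.0, 0.687, 0.727, -0.0]
contact_force: [-1.2, -0.2, -0.7]
gripper_width: 0.108
```

```bash
python3 st.py
```

```text
t 7.35 p [532.54 -34.1  127.2 ] yaw_y 3.2 z [-0.01 -0.  ] F [-1.17 -0.25 -0.67] M [-0.06  0.01  0.04] w 0.108 v 0.005
```

>>> send_rows --motion "0 0 -0.4 0 0 0.1 1;-0.02 0.4 0 0 0 0 1;-0.02 0.4 0 0 0 0 1;0 0 0 0 0 0 1"

```text
t: 7.68
eef_pos: [0.5319, -0.0253, 0.1223]
tool_rot: [-0.0, 0.687, 0.727, -0.0]
contact_force: [0.0, 0.2, -0.5]
gripper_width: 0.108
```

```bash
python3 st.py; python3 - <<'E'
from h import *
o=get_obs();cv2.imwrite("pics/w8.png",read_camera("wrist")[:,:,::-1]);np.save("o8.npy",o,allow_pickle=True)
im=cv2.imread("pics/w8.png")[140:260,290:390]; cv2.imwrite("pics/w8a.png",cv2.resize(im,None,fx=7,fy=5,interpolation=cv2.INTER_CUBIC))
E
```

```text
t 7.68 p [531.9  -25.31 122.29] yaw_y 3.29 z [-0.06  0.02] F [ 0.02  0.16 -0.53] M [ 0.08 -0.01  0.02] w 0.108 v 0.005
```

View pics/w8a.png

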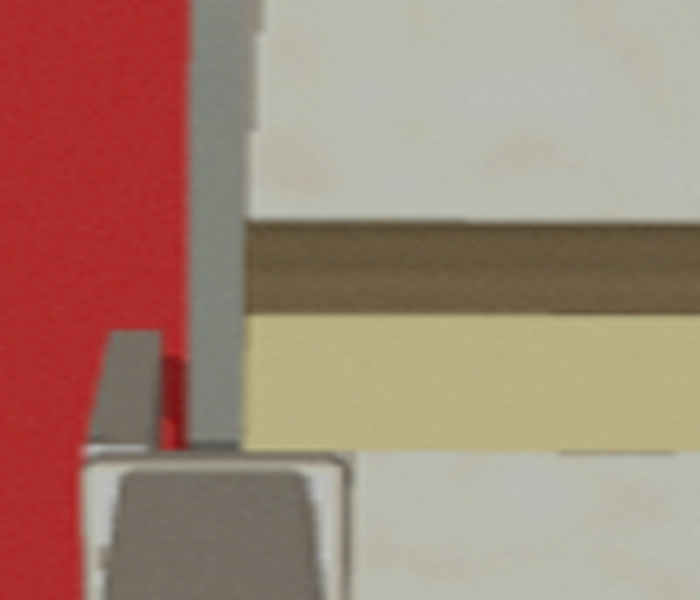

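>>> send_rows --motion "0 0.12 0 0 0 0 1;0 0.1 0 0 0 0 1"

```text
t: 7.9
eef_pos: [0.5323, -0.0234, 0.1228]
tool_rot: [0.0, 0.686, 0.727, -0.0]
contact_force: [-1.1, -3.2, 0.5]
gripper_width: 0.107
```

```bash
python3 st.py
```

```text
t 7.9 p [532.3  -23.37 122.81] yaw_y 3.3 z [-0.   -0.02] F [-1.14 -3.22  0.49] M [-0.68  0.14 -0.  ] w 0.107 v 0.023
```

>>> send_rows --motion "-0.03 0.03 -0.25 0 0 0 1;0 0.02 -0.15 0 0 0 1"

```text
t: 8.07
eef_pos: [0.5326, -0.0234, 0.1193]
tool_rot: [0.001, 0.687, 0.727, -0.0]
contact_force: [1.0, -0.2, -0.8]
gripper_width: 0.103
```

```bash
python3 st.py
```

```text
t 8.07 p [532.55 -23.37 119.29] yaw_y 3.28 z [ 0.08 -0.08] F [ 1.02 -0.21 -0.85] M [-0.06  0.03 -0.01] w 0.103 v 0.031
```

>>> send_rows --motion "-0.05 0.08 -0.1 0 0 0 1;0 0.06 -0.1 0 0 0 1"

```text
t: 8.23
eef_pos: [0.5326, -0.0234, 0.1176]
tool_rot: [0.002, 0.687, 0.727, -0.0]
contact_force: [-2.4, -2.8, 4.5]
gripper_width: 0.108
```

```bash
python3 st.py
```

```text
t 8.23 p [532.58 -23.35 117.61] yaw_y 3.19 z [ 0.14 -0.17] F [-2.4  -2.8   4.51] M [-0.45  0.45  0.03] w 0.108 v 0.028
```

>>> send_rows --motion "-0.1 0.04 -0.06 0.15 0.15 0 1;0 0.04 -0.1 0 0 0 1"

```text
t: 8.4
eef_pos: [0.5326, -0.0234, 0.1168]
tool_rot: [0.001, 0.687, 0.726, 0.0]
contact_force: [-2.6, -2.9, 6.4]
gripper_width: 0.108
```

```bash
python3 st.py
```

```text
t 8.4 p [532.58 -23.4  116.84] yaw_y 3.14 z [ 0.09 -0.08] F [-2.61 -2.92  6.38] M [-0.55  0.66 -0.02] w 0.108 v 0.029
```

```bash
python3 - <<'E'
from h import *
o=get_obs();cv2.imwrite("pics/w9.png",read_camera("wrist")[:,:,::-1])
im=cv2.imread("pics/w9.png")[140:260,290:390]; cv2.imwrite("pics/w9a.png",cv2.resize(im,None,fx=7,fy=5,interpolation=cv2.INTER_CUBIC))
cv2.imwrite("pics/s9.png",read_camera("side")[:,:,::-1])
crop("pics/s9.png",270,210,390,300,6.5,"pics/s9a.png")
E
python3 st.py
```

```text
t 8.5 p [532.57 -23.34 116.74] yaw_y 3.15 z [ 0.09 -0.08] F [-0.6  -2.26  4.72] M [-0.6   0.24  0.05] w 0.111 v 0.001
```

View pics/w9a.png

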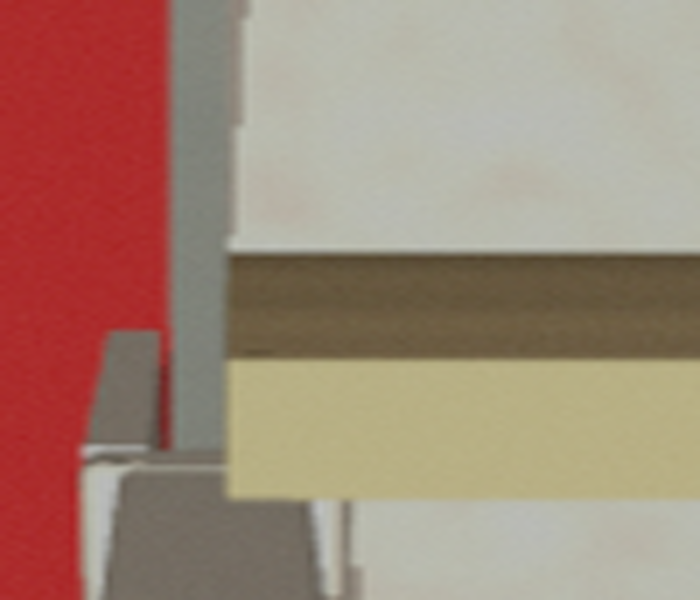

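View pics/s9a.png

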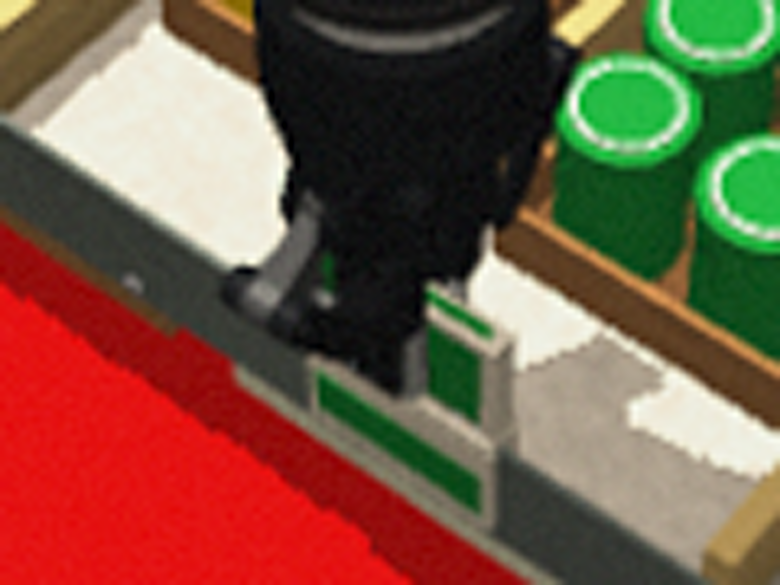

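>>> send_rows --motion "-0.05 0.05 -0.15 0.08 0.08 0.1 1;0 0.04 -0.1 0 0 0 1"

```text
t: 8.67
eef_pos: [0.5326, -0.0234, 0.1156]
tool_rot: [0.001, 0.687, 0.726, -0.0]
contact_force: [-3.1, -2.3, 11.0]
gripper_width: 0.108
```

```bash
for i in 1 2 3; do python3 st.py; python3 -c "
from station import *
read_camera('wrist')"; done; python3 st.py
```

```text
t 8.67 p [532.64 -23.38 115.56] yaw_y 3.18 z [ 0.07 -0.08] F [-3.07 -2.26 11.02] M [-0.56  0.84  0.  ] w 0.108 v 0.024
t 8.72 p [532.58 -23.35 115.54] yaw_y 3.18 z [ 0.06 -0.09] F [-1.99 -2.75  9.04] M [-0.66  0.58  0.02] w 0.11 v 0.004
t 8.77 p [532.59 -23.34 115.53] yaw_y 3.19 z [ 0.06 -0.09] F [-2.32 -3.32  8.71] M [-0.63  0.52 -0.05] w 0.105 v 0.001
t 8.82 p [532.61 -23.32 115.57] yaw_y 3.19 z [ 0.07 -0.09] F [-2.   -2.42  8.37] M [-0.61  0.49  0.03] w 0.109 v 0.001
```

```bash
python3 - <<'E'
from h import *
F=[]
for i in range(12):
    im=read_camera("side" if i%2 else "scene"); o=get_obs(); F.append(o["contact_force"])
F=np.array(F); print(F.round(1)[:,2],F.mean(0),o["eef_pos"],o["t"])
cv2.imwrite("pics/s10.png",im[:,:,::-1]); im=read_camera("scene"); cv2.imwrite("pics/c10.png",im[:,:,::-1])
E
```

```text
[8.6 7.7 8.5 8.7 7.7 8.9 7.7 9.2 9.2 8.3 8.1 7.8] [-2.17767399 -3.18145213  8.36014842] [ 0.53259066 -0.02336014  0.11554789] 9.4167
```

View pics/s10.png

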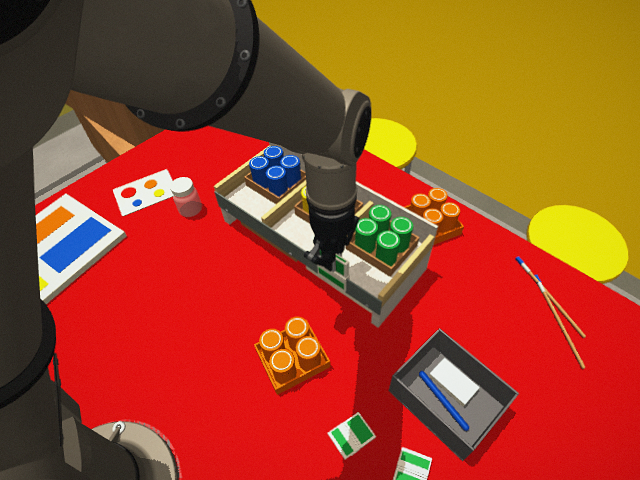

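View pics/c10.png

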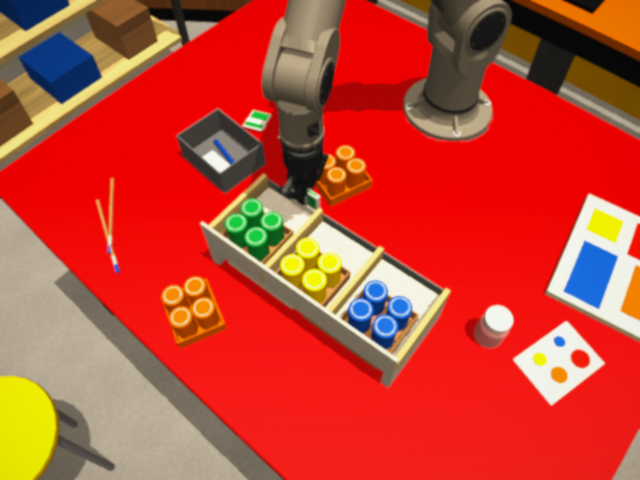

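```bash
python3 -c "
from station import *
hand_in()"; python3 st.py
```

```text
the job is handed in; nothing more can be done
the job is handed in; nothing more can be done
```

The green holder is on the front lip of the green-pot bay (the right one), its left end against the divider. The arm is still gripping it and pressing it down. I handed the job in at about 9.5 s.

**Seating:** In the pictures taken at about 1.2 mm before the final depth, the skirt was in front of the lip with a small gap, and the tongue was behind it. I pressed down from there, and by the gripper's position the bridge should sit about 0.5 mm above hard contact.

**Force:** Over the last 0.6 s before hand-in the downward push held steady, averaging 8.4 N (7.7–9.2 N). It briefly read 11 N when the last press began. The holder pushes on the divider with about 3 N, at the y position I had measured for contact.

**Surroundings:** The green and blue pots and the jar look unmoved in the last side and scene pictures. The yellow pots looked unmoved from the scene camera; the arm hides most of them in the side view.

**Disagreements:**
- About 2 N of steady sideways force (−x) remained at the end. It may be pad friction or light skirt contact, and small corrections did not move it.
- The scene camera disagreed with the side camera by a few millimetres or more on the shelf's position. I used the wrist camera for the final fit.

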